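# Start the second layer of wheel pairs on the drying tray

## Task

Lay the two dark spacer sticks across the first layer of wheel pairs on the drying tray, one squarely over the wheels at each side, so that the next layer rests clear. Then take the wheel pair at the stop of the sloped track and lay it in pockets of the sticks, directly above a pair of the first layer; let the next pair roll down to the stop, and lay that one in the other pockets. Leave the first layer in its place, the last two wheel pairs resting on the track at the stop, and the pot, jar and oil can where they stand.

Things in the scene. Friction and masses are not known exactly. Their poses are not given: they have to be found in the camera images.
- track: Sloped wooden gravity track, fixed; origin on the bench below the stop, midway between the rails; x level, pointing up-slope (8 degrees), y across, z up. Two 26 mm wide rails, 262 mm long, at y = -45 and +45 mm, with 14 mm high guard lips outside (|y| 58 to 65 mm); open between the rails, but for two ties and two foot bars below them.
- track_stop (a point): Axle middle of a wheel pair at the track's stop: 26 mm up-slope of the track's origin, 79 mm above the bench; axes as the track's. The stop is two blocks, one before each rail, 26 mm wide, 32 mm above it; the middle 64 mm is open. Pairs behind touch: each 60 mm farther in x, 8.4 mm higher. When the end pair is lifted out, the rest roll down one place by themselves within a second or so.
- tray: Drying tray, fixed: 170 x 146 x 12 mm board (16 mm high strips along y = -69, +69 mm); origin at the centre of its underside, on the bench; z up, x along the wheels' rolling direction. It carries the first layer: two wheel pairs, axles along y, at x = -35 and +35 mm, axle middles at z = 42 mm, wheel tops at z = 72 mm, wheel centres at y = -45 and +45 mm.
- tray_stick_left (a point): Where the centre of one stick belongs: tray (0, +45, 78) mm, the stick along tray x, its web resting on the tops of the lower wheels, which sit in its lower pockets. Axes as the tray's. Either stick may lie here.
- tray_stick_right (a point): Where the centre of the other stick belongs: tray (0, -45, 78) mm, along tray x. Axes as the tray's.
- tray_pair_near (a point): Where the axle middle of a second-layer wheel pair belongs: tray (-35, 0, 114) mm, axle along tray y, its wheels in the upper pockets of both sticks. Axes as the tray's. Either pair may lie here.
- tray_pair_far (a point): Where the axle middle of the other second-layer wheel pair belongs: tray (+35, 0, 114) mm, axle along tray y. Axes as the tray's.
- wheelset_1_center (a point): Wooden wheel pair, 0.1 kg: two 60 mm wheels, 18 mm thick, centred 45 mm either side of the middle of a 22 mm axle 122 mm long (72 mm of bare axle between the wheels). Point: middle of the axle; y along the axle (x, z turn with the wheels). Starts lowest on the track, against the stop.
- wheelset_2_center (a point): Wooden wheel pair, 0.1 kg: two 60 mm wheels, 18 mm thick, centred 45 mm either side of the middle of a 22 mm axle 122 mm long (72 mm of bare axle between the wheels). Point: middle of the axle; y along the axle (x, z turn with the wheels). Starts second on the track, touching the lowest.
- wheelset_3_center (a point): Wooden wheel pair, 0.1 kg: two 60 mm wheels, 18 mm thick, centred 45 mm either side of the middle of a 22 mm axle 122 mm long (72 mm of bare axle between the wheels). Point: middle of the axle; y along the axle (x, z turn with the wheels). Starts third on the track.
- wheelset_4_center (a point): Wooden wheel pair, 0.1 kg: two 60 mm wheels, 18 mm thick, centred 45 mm either side of the middle of a 22 mm axle 122 mm long (72 mm of bare axle between the wheels). Point: middle of the axle; y along the axle (x, z turn with the wheels). Starts fourth and highest on the track.
- lower_1_center (a point): Wooden wheel pair, 0.1 kg: two 60 mm wheels, 18 mm thick, centred 45 mm either side of the middle of a 22 mm axle 122 mm long (72 mm of bare axle between the wheels). Point: middle of the axle; y along the axle (x, z turn with the wheels). Lies in the first layer of the tray (tray x = -35 mm) and stays there.
- lower_2_center (a point): Wooden wheel pair, 0.1 kg: two 60 mm wheels, 18 mm thick, centred 45 mm either side of the middle of a 22 mm axle 122 mm long (72 mm of bare axle between the wheels). Point: middle of the axle; y along the axle (x, z turn with the wheels). Lies in the first layer of the tray (tray x = +35 mm) and stays there.
- stick_1_center (a point): Dark wooden spacer stick 142 x 24 x 28 mm (x long, y across, z up), loose on the bench. Point: its centre, half-way up. Both faces alike: 12 mm web with 8 mm high cleats above and below, 14 mm long at the ends, 26 mm in the middle (solid 28 mm tall there: grip across its 24 mm). Between them pockets 44 mm long, centred 35 mm either side of the middle, keep wheels from rolling. Starts to the right of the tray.
- stick_2_center (a point): Dark wooden spacer stick 142 x 24 x 28 mm (x long, y across, z up), loose on the bench. Point: its centre, half-way up. Both faces alike: 12 mm web with 8 mm high cleats above and below, 14 mm long at the ends, 26 mm in the middle (solid 28 mm tall there: grip across its 24 mm). Between them pockets 44 mm long, centred 35 mm either side of the middle, keep wheels from rolling. Starts behind the tray.
- glue_pot_center (a point): Bystander, loose, to be left where it stands: brown round glue pot, 70 mm diameter, 62 mm tall, between track and tray. Point: its centre.
- nail_jar_center (a point): Bystander, loose, to be left where it stands: screw-top jar of tacks, 63 mm diameter, 76 mm tall, between the track's low end and the lamp. Point: its centre.
- oil_can_center (a point): Bystander, loose, to be left where it stands: green oil can, 65 mm diameter, 126 mm tall with its spout, in front between the tray and the right-hand stick. Point: 60 mm above the bench.

How it is judged:
By the outcome, as a careful person would: the job done as asked, in the order asked, and still so for the second after the job is handed in, with the robot touching nothing.
It also fails if it takes over 72 s, if anything falls off the work surface, if the arm or the gripper's body presses on something with over 40 N, if the wrist force passes 120 N, or if a joint passes its speed limit or range.

## Robot

A 7-joint arm with a two-finger parallel gripper is mounted at the origin on a cart in front of the work surface, level with it; the furniture and walls round the work are solid. World frame = base frame: x ahead of the robot, y to its left, z up, the work surface at z = 0. Lengths are in m, angles in degrees, forces in N, time in s.
With the tool pointing down it reaches from about 0.425 to 0.875 m from the base axis. Payload 4.7 kg.
Tool frame: the origin (TCP) lies between the finger pads; the fingertips stand 8 mm ahead of it and the grasp point (between the pads) lies 11 mm behind it; z points along the fingers, y is the line along which they close (so a half turn about z gives the same grasp; the last joint's range is limited). The gripper opens to 87 mm and grips with 3 to 60 N. Pads are 19 mm wide; open, the fingers measure 117 mm over their backs; the gripper's body (75 mm by 190 mm) begins 51 mm behind the grasp point.
Start: joints at [0.808, 18.392, -4.016, 83.108, 1.295, 78.541, -3.26], TCP at [0.65, -0, 0.231] pointing down, gripper open.
Joint ranges: [-163.93, 163.93], [-17.29, 119.83], [-79.2, 71.16], [3.27, 140.29], [-89.18, 269.18], [5.43, 117.66], [-154.24, 154.24]. Speed limits (degrees/s): [147.25, 147.25, 180, 180, 180, 180, 180].

## Interface

Orientations are given as [roll, pitch, yaw] about the fixed x, y, z axes, in that order (R = Rz(yaw) Ry(pitch) Rx(roll)).
In Python, from cell import env, viewer gives the robot as it stands. The module is installed in compiled form; this text tells all that it offers.
- The arm moves only by the tool arm_command, never from a script. Its argument "series" is a list of rows, each a list of 2 entries, a list of its own where there are three numbers: the shift along the tool's x, y, z in mm, then the turn about the tool's z in rad. A call has exactly 5 rows; each row is the pose to reach, as a shift and turn from the pose commanded when the call began, along the tool's axes at that moment; what a row does not reach only later rows make up. A row lasts 1/10 s, in which the tool goes at most 50 mm and 8.59 degrees, less where a joint would pass 70% of its speed; a pose out of reach is approached as far as the arm can. A call with a gripper value outside its range is refused whole. "grip" is the gripper command: -1 is fully open, 1 is shut, values between are in proportion, set as the call begins (left out, the last holds). The fingers move at their own pace and stop on an object; "grip_force" is the grip in N (left out, the last holds). Time passes only in rows, so rows that repeat a pose let the fingers close, or fill a call up. It gives the time, the measured TCP pose, the force, the opening and the grip force at its end, in the units of the state.
- env.get_obs(): the state, without advancing time (a new reading comes with each control period).
- viewer.read_camera(name): name is "scene" or "side" or "wrist"; returns (picture, depth): 480x640x3 uint8, blue, green, red; 480x640 float32, m along the optical axis (not along the pixel's ray), 0 where there is no reading.
- viewer.calibration(name): a dict with "K" (3x3 intrinsics, pixels), "T" (4x4, takes a point from camera to world coordinates); the wrist camera has in their place "hand_eye" (4x4, takes a point from camera to tool coordinates, whose origin is the TCP and whose axes are the flange's). Camera axes: x right, y up, looking along -z (the intrinsics and any distortion apply to the point x, -y, -z); pixel columns grow to the right and rows downward; lengths in m; the calibration is good to about 2 mm. A picture is of the moment at which its call begins: read the wrist's pose just before it. calibration takes no time and is no camera call.
- env.sign_off(): hands the job in; it is judged then, once.
The state is a dict: "time_s": time; "qpos": joint angles; "joint_velocities": joint speeds; "effort": joint torques, N m; "tool_pos": TCP position; "tool_rot": TCP orientation; "force": force on the tool from outside, world axes, zero at the start; "wrist_torque": the same for the moment, N m; "grip_width": finger opening in m; "grasp_force": force on a finger pad.
Only numpy, scipy, OpenCV 4.12 (cv2) and the standard library are available. Lean on these libraries where they do the work, as an engineer would, in place of code of your own. Each camera call takes 0.05 s, during which the arm holds its last target. There are 200 camera calls.

## Working session

There is one attempt and no reset: what is moved stays moved. The work goes in short steps, Python scripts to look and compute and a tool call to move; the robot and the scene stay as the last step left them, time stands still between calls to the robot, and variables do not carry over. Pictures are saved under pics/ and viewed, at most 11 in all, crops included, and the job is handed in when it is done.

Besides the shell and the picture viewer there is one more tool, called after ">>>" by a JSON object that holds its "fn" and its "kwargs". arm_command: Moves the arm, as the interface text tells. Its arguments: {"type":"object","properties":{"series":{"type":"array"},"grip":{"type":"number"},"grip_force":{"type":"number"}},"required":["series"]}

```bash
mkdir -p pics; cat > h.py <<'E'
import numpy as np, cv2
from cell import env, viewer
from scipy.spatial.transform import Rotation as R
def cam(n):
    o=env.get_obs(); im,d=viewer.read_camera(n); c=viewer.calibration(n)
    K=np.array(c["K"])
    if "T" in c: T=np.array(c["T"])
    else:
        W=np.eye(4); W[:3,:3]=R.from_euler('xyz',o["tool_rot"],degrees=True).as_matrix(); W[:3,3]=o["tool_pos"]; T=W@np.array(c["hand_eye"])
    return im,d,K,T,c
def cloud(d,K,T):
    v,u=np.mgrid[:480,:640]
    P=np.stack([(u-K[0,2])/K[0,0]*d,-(v-K[1,2])/K[1,1]*d,-d],-1)
    P=P@T[:3,:3].T+T[:3,3]; P[d==0]=np.nan
    return P
E
python3 - <<'E'
from h import *
o=env.get_obs(); print({k:np.round(v,4) for k,v in o.items()})
for n in ["scene","side","wrist"]:
    im,d,K,T,c=cam(n); cv2.imwrite(f"pics/{n}0.png",im); np.savez(f"{n}0.npz",im=im,d=d,K=K,T=T)
    print(n,K.round(1).tolist(),T.round(3).tolist(),[k for k in c],(d>0).mean(), c.get("dist"))
E
```

```text
{'time_s': np.float64(0.0), 'qpos': array([ 0.8084, 18.439 , -4.0168, 83.1769,  1.2976, 78.5398, -3.2591]), 'joint_velocities': array([-0.0253,  0.0614,  0.0218, -0.0813, -0.0322, -0.0209, -0.0565]), 'effort': array([-3.00000e-04, -4.91285e+01, -4.03900e-01, -3.12526e+01,
       -6.41000e-02,  4.38000e-02,  2.00000e-04]), 'tool_pos': array([ 6.495e-01, -1.000e-04,  2.294e-01]), 'tool_rot': array([-1.798897e+02,  8.000000e-03,  9.000410e+01]), 'force': array([-0.3281,  1.0958,  0.1409]), 'wrist_torque': array([-0.0413, -0.0369, -0.0202]), 'grasp_force': np.float64(0.0), 'grip_width': np.float64(0.087)}
scene [[436.4, 0.0, 312.4], [0.0, 436.4, 240.5], [0.0, 0.0, 1.0]] [[-0.886, 0.236, -0.399, 0.11], [-0.463, -0.477, 0.747, 0.868], [-0.015, 0.846, 0.532, 0.687], [0.0, 0.0, 0.0, 1.0]] ['K', 'T'] 0.96837890625 None
side [[616.4, 0.0, 334.1], [0.0, 616.4, 241.5], [0.0, 0.0, 1.0]] [[0.917, 0.202, -0.343, 0.103], [-0.397, 0.41, -0.821, -1.098], [-0.025, 0.89, 0.456, 0.724], [0.0, 0.0, 0.0, 1.0]] ['K', 'T'] 0.9600162760416666 None
wrist [[386.9, 0.0, 316.7], [0.0, 386.9, 245.6], [0.0, 0.0, 1.0]] [[1.0, 0.0, 0.0, 0.65], [-0.0, 0.953, 0.303, 0.084], [-0.0, -0.303, 0.953, 0.383], [0.0, 0.0, 0.0, 1.0]] ['K', 'hand_eye'] 0.9960904947916667 None
```

View pics/scene0.png

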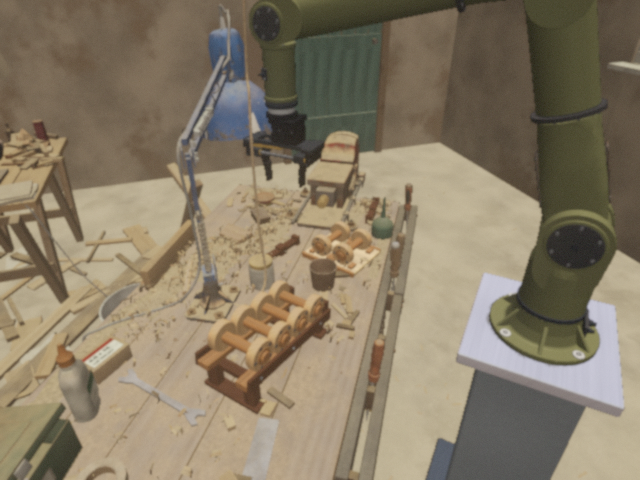

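View pics/side0.png

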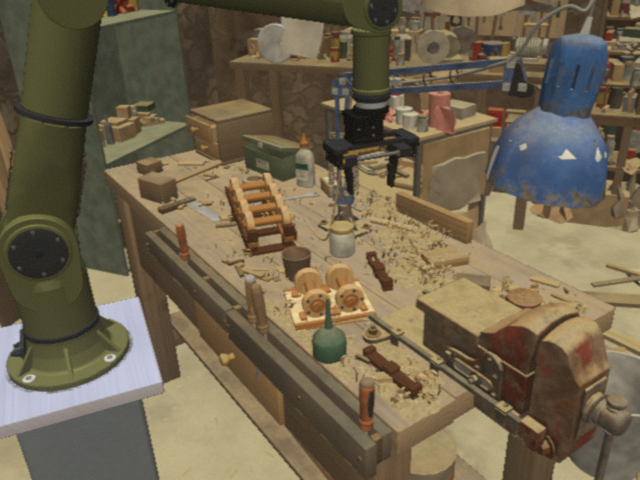

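```bash
python3 - <<'E'
from h import *
# merged top-down height map of both cameras, plus color
H=np.full((480,560),-1.);C=np.zeros((480,560,3),np.uint8)
for n in ["scene","side"]:
    z=np.load(n+"0.npz"); P=cloud(z["d"],z["K"],z["T"]); im=z["im"]
    p=P.reshape(-1,3);c=im.reshape(-1,3); ok=np.isfinite(p[:,0])&(p[:,2]<.2)&(p[:,2]>-.03); p=p[ok];c=c[ok]
    o=np.argsort(p[:,2]);p=p[o];c=c[o]
    r=((0.95-p[:,0])/0.002).astype(int)+10; q=((0.56-p[:,1])/0.002).astype(int)
    g=(r>=0)&(r<480)&(q>=0)&(q<560)
    for a,b,zz,cc in zip(r[g],q[g],p[g,2],c[g]):
        if zz>H[a,b]: H[a,b]=zz;C[a,b]=cc
np.savez("map.npz",H=H,C=C)
C=C[:370]
for x in [.3,.4,.5,.6,.7,.8,.9]: cv2.putText(C,f"{x:.1f}",(0,int((.95-x)/.002)+10),0,.4,(0,255,255),1)
for y in np.arange(-.5,.6,.1): cv2.putText(C,f"{y:.1f}",(int((.56-y)/.002),365),0,.4,(0,255,255),1)
cv2.imwrite("pics/map.png",C)
E
```

```text
(no output)
```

View pics/map.png

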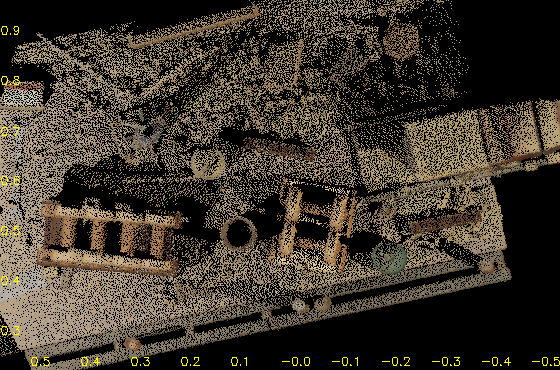

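The scene view shows the track (265,335), tray (340,250), pot, jar and can. The side view shows the sticks at (378,270) and (390,368), the vise to the right, and the track's low end near (270,245). In the map, sticks sit at about (0.67,0.03) and (0.53,-0.30).

View pics/wrist0.png

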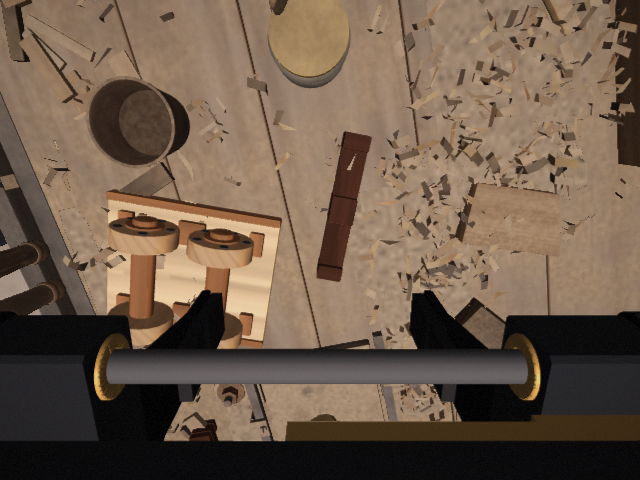

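```bash
python3 - <<'E'
from h import *
for n in ["side","scene","wrist"]:
    z=np.load(n+"0.npz"); P=cloud(z["d"],z["K"],z["T"]); im=z["im"].astype(int)
    X,Y,Z=P[...,0],P[...,1],P[...,2]
    # sticks
    for nm,(x0,x1,y0,y1) in dict(s1=(.46,.60,-.40,-.22),s2=(.62,.72,-.04,.12)).items():
        m=(X>x0)&(X<x1)&(Y>y0)&(Y<y1)&(Z>.010)&(Z<.04)&(im.sum(2)<270)
        q=P[m]
        if len(q)<40: continue
        (c,s,a)=cv2.minAreaRect((q[:,:2]*1000).astype(np.float32)); print(n,nm,len(q),np.round(c,1),np.round(s,1),round(a,1),"med",np.median(q,0).round(3),"ztop",np.percentile(q[:,2],95).round(3))
    for nm,(x0,x1,y0,y1,z0) in dict(tray=(.40,.65,-.14,.05,.045),track=(.38,.60,.2,.52,.075)).items():
        m=(X>x0)&(X<x1)&(Y>y0)&(Y<y1)&(Z>z0)&(Z<.16); q=P[m]
        if len(q)<40: continue
        (c,s,a)=cv2.minAreaRect((q[:,:2]*1000).astype(np.float32)); print(n,nm,len(q),np.round(c,1),np.round(s,1),round(a,1),"zmax",np.percentile(q[:,2],99).round(3))
    # obstacle heights
    for x in (.55,.58,.61,.64):
        print(n,x,[ (round(y,2),round(float(np.nanmax(np.where((abs(X-x)<.015)&(abs(Y-y)<.02),Z,np.nan))),3)) for y in (-.16,-.2,-.24,-.28,-.32,-.36,-.4) if ((abs(X-x)<.015)&(abs(Y-y)<.02)).any()])
E
```

```text
side s1 1266 [ 531.2 -312.3] [133.4 176.7] 7.1 med [ 0.526 -0.318  0.02 ] ztop 0.029
side s2 295 [674.6  19.9] [123.5  44.2] 66.3 med [0.672 0.008 0.021] ztop 0.028
side tray 1566 [520.9 -43.1] [180.5 127.1] 80.3 zmax 0.072
side track 2101 [491.6 339.4] [275.3 127.2] 86.4 zmax 0.132
side 0.55 [(-0.16, 0.023), (-0.2, 0.036), (-0.24, 0.026), (-0.28, 0.015), (-0.32, 0.029), (-0.36, 0.028), (-0.4, 0.031)]
side 0.58 [(-0.16, 0.028), (-0.2, 0.028), (-0.24, 0.035), (-0.28, 0.028), (-0.32, 0.027), (-0.36, 0.027), (-0.4, 0.023)]
side 0.61 [(-0.16, 0.019), (-0.2, 0.018), (-0.24, 0.026), (-0.28, 0.122), (-0.32, 0.121), (-0.36, 0.119), (-0.4, 0.07)]
side 0.64 [(-0.16, 0.018), (-0.2, 0.077), (-0.24, 0.065), (-0.28, 0.121), (-0.32, 0.123), (-0.36, 0.122), (-0.4, 0.122)]
scene s1 118 [ 527.5 -305.7] [159.1  69.5] 77.3 med [ 0.522 -0.314  0.023] ztop 0.03
scene s2 149 [670.    3.9] [91.1 18.8] 79.5 med [0.667 0.01  0.021] ztop 0.028
scene tray 952 [522.8 -37.5] [165.2 127.5] 80.0 zmax 0.073
scene track 5753 [493.2 342.9] [277.9 131.2] 84.8 zmax 0.134
scene 0.55 [(-0.16, 0.0), (-0.2, 0.035), (-0.24, 
[... 225 characters left out ...]
, 0.031), (-0.28, 0.122), (-0.32, 0.122), (-0.36, 0.118), (-0.4, 0.069)]
scene 0.64 [(-0.16, 0.02), (-0.2, 0.075), (-0.24, 0.107), (-0.28, 0.123), (-0.32, 0.122), (-0.36, 0.122), (-0.4, 0.129)]
wrist s1 639 [ 535.6 -250.1] [122.7  59.3] 1.2 med [ 0.523 -0.259  0.02 ] ztop 0.03
wrist s2 3328 [680.9  45.2] [ 82.2 165.1] 9.8 med [0.675 0.023 0.02 ] ztop 0.028
wrist tray 7076 [522.7 -37. ] [164.6 128.7] 79.8 zmax 0.071
wrist 0.55 [(-0.16, 0.0), (-0.2, 0.033), (-0.24, 0.015), (-0.28, 0.007)]
wrist 0.58 [(-0.16, 0.017), (-0.2, 0.026), (-0.24, 0.034), (-0.28, 0.025)]
wrist 0.61 [(-0.16, 0.001), (-0.2, 0.017), (-0.24, 0.031), (-0.28, 0.025)]
wrist 0.64 [(-0.16, 0.005), (-0.2, 0.057), (-0.24, 0.017)]
```

The wrist view shows stick 2 at (345,205), the tray wheels at (110–280,215–340), the pot (140,120) and the jar (310,35). The vise jaw by stick 1 is 0.12 m tall, so I need its edge.

```bash
cat >> h.py <<'E'
def ray(uv,K,T,h):
    uv=np.atleast_2d(uv).astype(float)
    d=np.stack([(uv[:,0]-K[0,2])/K[0,0],-(uv[:,1]-K[1,2])/K[1,1],-np.ones(len(uv))],1)@T[:3,:3].T
    return T[:3,3]+d*((h-T[2,3])/d[:,2])[:,None]
def stick(im,K,T,P,box,h=.028):
    "dark reddish blob whose points are in box; rect of top outline on plane h"
    hsv=cv2.cvtColor(im,cv2.COLOR_BGR2HSV)
    i=im.astype(int)
    m=(i.max(2)<125)&(i[...,2]>1.35*i[...,0])&(hsv[...,1]>80)
    W=ray(np.stack(np.meshgrid(range(640),range(480)),-1).reshape(-1,2),K,T,h).reshape(480,640,3)
    m&=(W[...,0]>box[0])&(W[...,0]<box[1])&(W[...,1]>box[2])&(W[...,1]<box[3])
    m=cv2.morphologyEx(m.astype(np.uint8),cv2.MORPH_CLOSE,np.ones((7,7)))
    m=cv2.morphologyEx(m,cv2.MORPH_OPEN,np.ones((5,5)))
    c=max(cv2.findContours(m,0,1)[0],key=cv2.contourArea)[:,0]
    q=ray(c,K,T,h)[:,:2]*1000
    return c,cv2.minAreaRect(q.astype(np.float32)),cv2.boxPoints(cv2.minAreaRect(q.astype(np.float32)))
E
python3 - <<'E'
from h import *
z=np.load("wrist0.npz"); P=cloud(z["d"],z["K"],z["T"])
c,r,b=stick(z["im"],z["K"],z["T"],P,(.62,.73,-.06,.13)); print("s2 wrist",r,b.round(0).tolist())
z2=np.load("side0.npz"); P2=cloud(z2["d"],z2["K"],z2["T"])
for nm,bx in dict(s1=(.47,.59,-.41,-.21),s2=(.62,.73,-.08,.13)).items():
    c,r,b=stick(z2["im"],z2["K"],z2["T"],P2,bx); print("side",nm,r,b.round(0).tolist())
# vise edge
for n in ["side","scene"]:
    zz=np.load(n+"0.npz"); Q=cloud(zz["d"],zz["K"],zz["T"]).reshape(-1,3); Q=Q[np.isfinite(Q[:,0])]
    Q=Q[(Q[:,2]>.06)&(Q[:,2]<.2)&(Q[:,0]>.5)&(Q[:,0]<.75)]
    for y in np.arange(-.40,-.16,.02):
        s=Q[abs(Q[:,1]-y)<.01]
        if len(s)>3: print(n,round(y,2),s[:,0].min().round(3),np.percentile(s[:,0],5).round(3),s[:,2].max().round(3))
# tray wheel tops in wrist: wheel tops z>.064
m=(P[...,2]>.060)&(P[...,0]>.40)&(P[...,0]<.65)&(P[...,1]>-.14)&(P[...,1]<.05); q=P[m]
n,l,st,ce=cv2.connectedComponentsWithStats(m.astype(np.uint8))
for i in range(1,n):
    if st[i,4]>50: s=P[l==i]; print(st[i,4],s.mean(0).round(4),s.min(0).round(3),s.max(0).round(3), cv2.minAreaRect((s[:,:2]*1000).astype(np.float32)))
E
```

```text
s2 wrist ((673.03466796875, 7.284393310546875), (138.12806701660156, 30.706636428833008), 81.8620376586914) [[648.0, -59.0], [678.0, -63.0], [698.0, 73.0], [668.0, 78.0]]
side s1 ((516.7813110351562, -311.4287109375), (77.70826721191406, 196.88565063476562), 0.009810961782932281) [[478.0, -213.0], [478.0, -410.0], [556.0, -410.0], [556.0, -213.0]]
side s2 ((665.9276123046875, -5.727729797363281), (151.5111846923828, 43.20001220703125), 71.17977142333984) [[621.0, -70.0], [662.0, -84.0], [711.0, 59.0], [670.0, 73.0]]
side -0.4 0.622 0.627 0.13
side -0.38 0.616 0.624 0.122
side -0.36 0.617 0.623 0.122
side -0.34 0.615 0.619 0.123
side -0.32 0.611 0.615 0.122
side -0.3 0.607 0.611 0.122
side -0.28 0.606 0.608 0.122
side -0.26 0.65 0.663 0.122
side -0.22 0.639 0.64 0.077
scene -0.4 0.625 0.632 0.135
scene -0.38 0.621 0.626 0.123
scene -0.36 0.618 0.625 0.122
scene -0.34 0.619 0.621 0.123
scene -0.32 0.616 0.616 0.123
scene -0.3 0.61 0.613 0.123
scene -0.28 0.606 0.61 0.123
scene -0.26 0.611 0.636 0.123
scene -0.24 0.646 0.648 0.113
scene -0.22 0.642 0.643 0.077
scene -0.2 0.649 0.652 0.072
1161 [ 0.4941 -0.0128  0.0671] [ 0.467 -0.026  0.06 ] [ 0.516 -0.001  0.072] ((491.68145751953125, -13.461718559265137), (18.75202178955078, 47.56498336791992), 80.05728912353516)
1132 [ 0.5616 -0.0248  0.0671] [ 0.537 -0.038  0.06 ] [ 0.585 -0.014  0.073] ((560.288818359375, -25.511730194091797), (18.921297073364258, 48.2921142578125), 79.89167785644531)
42163 [0.6077 0.0237 0.3055] [ 0.475 -0.121  0.06 ] [0.65  0.039 0.333] ((561.2901611328125, -37.01930236816406), (211.28424072265625, 93.18618774414062), 60.08953094482422)
```

>>> {"fn": "arm_command", "kwargs": {"series": [[[-50, -30, 0], 0], [[-95, -60, 0], 0], [[-140, -90, 0], 0], [[-180, -120, 0], 0], [[-180, -120, 0], 0]]}}

```text
time_s: 0.65
tool_pos: [0.5262, -0.1862, 0.2306]
tool_rot: [-179.9, 0.1, 89.5]
force: [1.2, 0.3, 0.2]
grip_width: 0.0868
grasp_force: 0.0
```

```bash
python3 - <<'E'
from h import *
im,d,K,T,c=cam("wrist"); cv2.imwrite("pics/w1.png",im); np.savez("w1.npz",im=im,d=d,K=K,T=T)
o=env.get_obs(); print(o["tool_pos"].round(4),o["tool_rot"].round(2),o["time_s"])
P=cloud(d,K,T)
m=(P[...,2]>.060)&(P[...,2]<.08)&(P[...,0]>.40)&(P[...,0]<.65)&(P[...,1]>-.2)&(P[...,1]<.05)
n,l,st,ce=cv2.connectedComponentsWithStats(m.astype(np.uint8))
for i in range(1,n):
    if st[i,4]>200: s=P[l==i]; print(st[i],s.mean(0).round(4),cv2.minAreaRect((s[:,:2]*1000).astype(np.float32)),np.percentile(s[:,2],98))
for nm in ["scene","side"]:
    z=np.load(nm+"0.npz"); Q=cloud(z["d"],z["K"],z["T"]).reshape(-1,3); Q=Q[np.isfinite(Q[:,0])&(Q[:,2]>.14)&(Q[:,0]>.3)&(Q[:,0]<.95)&(abs(Q[:,1])<.6)]
    B={}
    for p in Q: B.setdefault((round(p[0]/.1),round(p[1]/.1)),[]).append(p[2])
    print(nm,[(k,len(v),round(min(v),2),round(max(v),2)) for k,v in sorted(B.items()) if len(v)>15])
E
```

```text
[ 0.5261 -0.1867  0.2307] [-1.7991e+02  1.5000e-01  8.9470e+01] 0.7
[234   0  66  16 628] [ 0.4955 -0.0218  0.0662] ((491.1060485839844, -21.745983123779297), (9.407933235168457, 47.527252197265625), 89.11215209960938) 0.07168322386032583
[ 327    0   68   33 1688] [ 0.5602 -0.0282  0.0674] ((559.6865844726562, -27.420753479003906), (18.04056167602539, 48.08394241333008), 83.24636840820312) 0.07194456867462377
[ 222  108   62   32 1374] [ 0.4765 -0.1028  0.0676] ((475.6429748535156, -103.0048828125), (18.52322006225586, 47.946964263916016), 79.94316101074219) 0.07173700314872872
[ 309  123   60   32 1331] [ 0.5439 -0.1147  0.0677] ((544.2562255859375, -115.15533447265625), (18.52667808532715, 46.785892486572266), 79.90692901611328) 0.0717470169401588
scene [((3, 0), 371, np.float64(0.61), np.float64(0.64)), ((4, 0), 1158, np.float64(0.59), np.float64(0.64)), ((5, 0), 1556, np.float64(0.57), np.float64(0.63)), ((6, 0), 5524, np.float64(0.22), np.float64(0.63)), ((6, 1), 147, np.float64(0.15), np.float64(0.59)), ((6, 2), 35, np.float64(0.14), np.float64(0.18)), ((7, -5), 487, np.float6
[... 1440 characters left out ...]
64(0.14), np.float64(0.42)), ((7, 3), 690, np.float64(0.14), np.float64(0.41)), ((7, 6), 18, np.float64(0.14), np.float64(0.16)), ((8, -6), 168, np.float64(0.14), np.float64(0.17)), ((8, -5), 242, np.float64(0.16), np.float64(0.18)), ((8, -3), 717, np.float64(0.26), np.float64(0.35)), ((8, -2), 1642, np.float64(0.27), np.float64(0.37)), ((8, -1), 39, np.float64(0.27), np.float64(0.32)), ((8, 0), 682, np.float64(0.4), np.float64(0.47)), ((8, 1), 790, np.float64(0.38), np.float64(0.46)), ((9, -3), 5937, np.float64(0.25), np.float64(0.54)), ((9, -2), 4060, np.float64(0.33), np.float64(0.59)), ((9, -1), 1450, np.float64(0.27), np.float64(0.53)), ((9, 0), 199, np.float64(0.42), np.float64(0.48))]
```

View pics/w1.png

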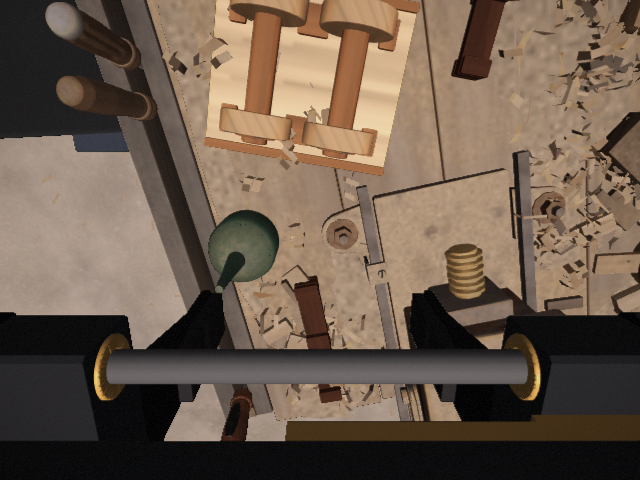

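The view shows the four lower wheels (rows 0–155), the oil can at (243,245) and stick 1 at (318,335), partly behind the gripper. Tray centre is about (518.0, -64.3) mm with a yaw of -9.95°. Next I look at stick 1.

>>> {"fn": "arm_command", "kwargs": {"series": [[[-45, 0, 0], 0], [[-90, 0, 0], 0], [[-135, 0, 0], 0], [[-170, 0, 0], 0], [[-170, 0, 0], 0]]}}

```text
time_s: 1.2
tool_pos: [0.5283, -0.3557, 0.2296]
tool_rot: [-179.9, 0.2, 89.6]
force: [-0.7, 0.1, -0.3]
grip_width: 0.0868
grasp_force: 0.0
```

```bash
python3 - <<'E'
from h import *
im,d,K,T,c=cam("wrist"); cv2.imwrite("pics/w2.png",im); np.savez("w2.npz",im=im,d=d,K=K,T=T)
o=env.get_obs(); print(o["tool_pos"].round(4),o["tool_rot"].round(2),o["time_s"])
P=cloud(d,K,T)
m=(P[...,2]>.0235)&(P[...,2]<.034)&(P[...,0]>.47)&(P[...,0]<.575)&(P[...,1]>-.41)&(P[...,1]<-.2)
i=im.astype(int); m&=(i[...,2]>1.35*i[...,0])&(i.max(2)<140)
n,l,st,ce=cv2.connectedComponentsWithStats(m.astype(np.uint8))
for k in range(1,n):
    if st[k,4]>60: s=P[l==k]; r=cv2.minAreaRect((s[:,:2]*1000).astype(np.float32)); print(st[k],s.mean(0).round(4),np.round(r[0],1),np.round(r[1],1),round(r[2],1))
q=P[m]; print(cv2.minAreaRect((q[:,:2]*1000).astype(np.float32)))
# oil can extent
m=(P[...,2]>.03)&(P[...,2]<.2)&(P[...,0]>.38)&(P[...,0]<.5)&(P[...,1]>-.26)&(P[...,1]<-.12); q=P[m]; print("can",q.min(0).round(3),q.max(0).round(3), q[q[:,2]>.08].min(0),q[q[:,2]>.08].max(0))
E
```

```text
[ 0.5295 -0.3521  0.2297] [-1.7993e+02  1.0000e-02  8.9780e+01] 1.25
[333  31  20  25 257] [ 0.5511 -0.2096  0.0269] [ 551.1 -209. ] [17.7 15.9] 22.2
[286 105  30  22 461] [ 0.5148 -0.2662  0.0271] [ 514.7 -266.2] [24.1 14. ] 11.1
[300 171  31  32 726] [ 0.527  -0.3285  0.0271] [ 527.  -328.9] [24. 26.] 11.4
[316 242  26  19 347] [ 0.5393 -0.391   0.027 ] [ 539.3 -391.8] [23.9 14.6] 10.8
((524.6739501953125, -299.0736083984375), (200.2173309326172, 94.24790954589844), 86.9620590209961)
can [ 0.423 -0.25   0.03 ] [ 0.487 -0.186  0.126] [ 0.45075187 -0.22379713  0.08001554] [ 0.46069825 -0.2124944   0.12600981]
```

View pics/w2.png

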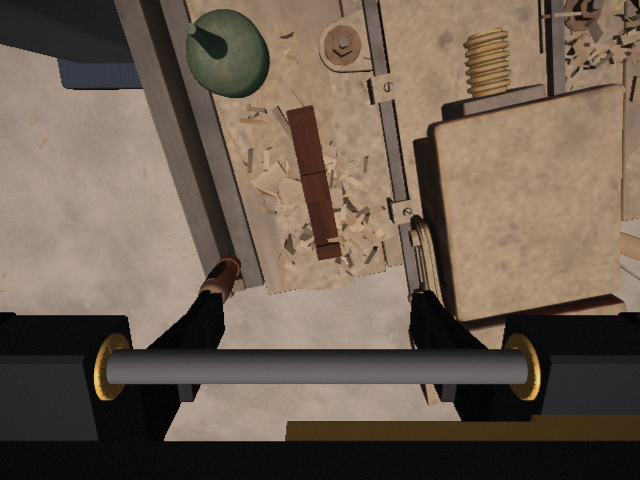

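The view shows stick 1's three cleats at (300,115), (315,190) and (329,250), the can at (228,55), and the vise jaw right beside the stick. A grip across the stick would put the gripper body on the vise. I will grip its middle cleat lengthwise, with the fingers in the pockets.

>>> {"fn": "arm_command", "kwargs": {"series": [[[10, -1, 10], 0.138], [[22, -3, 20], 0.276], [[22, -3, 35], 0.414], [[22, -3, 50], 0.552], [[22, -3, 65], 0.69]], "grip": -0.38}}

```text
time_s: 1.75
tool_pos: [0.5284, -0.325, 0.1649]
tool_rot: [-180.0, -0.1, 50.4]
force: [-0.6, -0.0, -0.2]
grip_width: 0.0618
grasp_force: 0.0
```

>>> {"fn": "arm_command", "kwargs": {"series": [[[0, 0, 20], 0.138], [[0, 0, 40], 0.276], [[0, 0, 60], 0.414], [[0, 0, 75], 0.552], [[0, 0, 85], 0.687]]}}

```text
time_s: 2.25
tool_pos: [0.5277, -0.3246, 0.0788]
tool_rot: [-179.8, 0.0, 11.0]
force: [0.1, 0.3, -0.1]
grip_width: 0.0601
grasp_force: 0.0
```

>>> {"fn": "arm_command", "kwargs": {"series": [[[0, 0, 10], 0], [[0, 0, 20], 0], [[0, 0, 25], 0], [[0, 0, 30], 0], [[0, 0, 30], 0]]}}

```text
time_s: 2.75
tool_pos: [0.5268, -0.3278, 0.05]
tool_rot: [-180.0, 0.0, 11.1]
force: [-0.4, 0.0, -0.1]
grip_width: 0.0601
grasp_force: 0.0
```

>>> {"fn": "arm_command", "kwargs": {"series": [[[0, 1, 7], 0], [[0, 1, 14], 0], [[0, 1, 20.5], 0], [[0, 1, 20.5], 0], [[0, 1, 20.5], 0]]}}

```text
time_s: 3.25
tool_pos: [0.527, -0.3289, 0.0298]
tool_rot: [-180.0, 0.0, 11.1]
force: [-0.9, 0.1, 0.5]
grip_width: 0.06
grasp_force: 0.0
```

>>> {"fn": "arm_command", "kwargs": {"series": [[[0, 0, 0], 0], [[0, 0, 0], 0], [[0, 0, 0], 0], [[0, 0, 0], 0], [[0, 0, 0], 0]], "grip": 1, "grip_force": 20}}

```text
time_s: 3.75
tool_pos: [0.5273, -0.329, 0.0302]
tool_rot: [180.0, -0.0, 11.1]
force: [0.9, 0.4, -0.4]
grip_width: 0.0278
grasp_force: 0.0
```

>>> {"fn": "arm_command", "kwargs": {"series": [[[0, 0, 0], 0], [[0, 0, -10], 0], [[0, 0, -30], 0], [[0, 0, -65], 0], [[0, 0, -100], 0]]}}

```text
time_s: 4.25
tool_pos: [0.5267, -0.3288, 0.1313]
tool_rot: [-180.0, 0.1, 11.1]
force: [0.3, 0.1, -0.7]
grip_width: 0.0256
grasp_force: 20.0
```

>>> {"fn": "arm_command", "kwargs": {"series": [[[0, 0, -30], 0], [[3, -25, -60], -0.1], [[8, -65, -60], -0.24], [[13, -105, -60], -0.38], [[17, -140, -60], -0.52]]}}

```text
time_s: 4.75
tool_pos: [0.5169, -0.1864, 0.1912]
tool_rot: [179.9, -0.1, 41.3]
force: [0.4, -0.5, -1.2]
grip_width: 0.0256
grasp_force: 20.0
```

>>> {"fn": "arm_command", "kwargs": {"series": [[[12, -16, 0], -0.137], [[24, -32, 10], -0.274], [[36, -48, 25], -0.411], [[47.3, -64.6, 45], -0.548], [[47.3, -64.6, 60], -0.683]]}}

```text
time_s: 5.25
tool_pos: [0.5101, -0.105, 0.1298]
tool_rot: [-180.0, -0.1, 80.6]
force: [-0.4, 0.5, -0.8]
grip_width: 0.0257
grasp_force: 20.0
```

>>> {"fn": "arm_command", "kwargs": {"series": [[[0, 0, 5], 0], [[0, 0, 5], 0], [[0, 0, 5], 0], [[0, 0, 5], 0], [[0, 0, 5], 0]]}}

```text
time_s: 5.75
tool_pos: [0.5109, -0.109, 0.1259]
tool_rot: [179.9, 0.0, 79.9]
force: [0.3, -0.1, -0.6]
grip_width: 0.0256
grasp_force: 20.0
```

```bash
python3 - <<'E'
from h import *
im,d,K,T,c=cam("wrist"); cv2.imwrite("pics/w3.png",im); np.savez("w3.npz",im=im,d=d,K=K,T=T)
o=env.get_obs(); print(o["tool_pos"].round(4),o["tool_rot"].round(2),o["time_s"])
P=cloud(d,K,T); i=im.astype(int)
m=(P[...,2]>.090)&(P[...,2]<.145)&(i[...,2]>1.35*i[...,0])&(i.max(2)<140)
n,l,st,ce=cv2.connectedComponentsWithStats(m.astype(np.uint8))
for k in range(1,n):
    if st[k,4]>100: s=P[l==k]; r=cv2.minAreaRect((s[:,:2]*1000).astype(np.float32)); print("stick",st[k],s.mean(0).round(4),np.round(r[0],1),np.round(r[1],1),round(r[2],1),s[:,2].max().round(4))
m=(P[...,2]>.060)&(P[...,2]<.08)&(P[...,0]>.40)&(P[...,0]<.65)&(P[...,1]>-.2)&(P[...,1]<.05)
n,l,st,ce=cv2.connectedComponentsWithStats(m.astype(np.uint8))
for k in range(1,n):
    if st[k,4]>200: s=P[l==k]; r=cv2.minAreaRect((s[:,:2]*1000).astype(np.float32)); print("wheel",st[k],np.round(r[0],1),np.round(r[1],1),round(r[2],1))
E
```

```text
[ 0.5108 -0.1089  0.1257] [179.93   0.    79.97] 5.8
stick [   0  266   49   46 1507] [ 0.3649 -0.0789  0.0979] [363.1 -80.8] [23.  17.2] 80.8 0.1062
stick [  158   273   318    68 12558] [ 0.5119 -0.1026  0.1161] [ 510.8 -108.5] [ 24.9 142.1] 79.8 0.1449
wheel [ 334   91   91   38 3097] [559.7 -25.7] [18.3 48. ] 79.9
wheel [ 204   92   90   38 3123] [491.1 -13.9] [18.3 47.3] 80.0
wheel [ 217  254   80   25 1796] [ 475.6 -100.5] [15.5 47.5] 81.3
wheel [ 333  254   79   25 1787] [ 544.6 -112.2] [15.5 47.2] 77.1
```

View pics/w3.png

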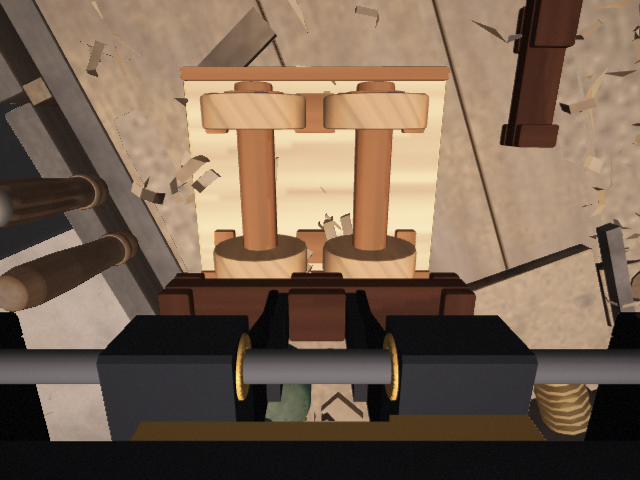

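The stick is held level and centred: (510.8, -108.5) at 79.8°, against a target of (510.2, -108.6). It sits over the two near wheels at (260,255) and (370,255), so I lower and release.

>>> {"fn": "arm_command", "kwargs": {"series": [[[0, -0.6, 8], 0], [[0, -0.6, 16], 0], [[0, -0.6, 24], 0], [[0, -0.6, 29], 0], [[0, -0.6, 31], 0]]}}

```text
time_s: 6.3
tool_pos: [0.5101, -0.1085, 0.0939]
tool_rot: [180.0, 0.0, 80.0]
force: [-0.1, -0.4, 7.2]
grip_width: 0.0257
grasp_force: 20.0
```

>>> {"fn": "arm_command", "kwargs": {"series": [[[0, 0, 0.5], 0], [[0, 0, 0.5], 0], [[0, 0, 0.5], 0], [[0, 0, 0.5], 0], [[0, 0, 0.5], 0]]}}

```text
time_s: 6.8
tool_pos: [0.5101, -0.1085, 0.094]
tool_rot: [179.9, -0.0, 80.0]
force: [-0.0, -0.9, 4.3]
grip_width: 0.0255
grasp_force: 20.0
```

>>> {"fn": "arm_command", "kwargs": {"series": [[[0, 0, 0], 0], [[0, 0, 0], 0], [[0, 0, 0], 0], [[0, 0, -15], 0], [[0, 0, -50], 0]], "grip": -0.2}}

```text
time_s: 7.3
tool_pos: [0.5069, -0.1079, 0.1407]
tool_rot: [-179.6, 0.0, 80.0]
force: [0.6, -0.0, -0.2]
grip_width: 0.0503
grasp_force: 0.0
```

>>> {"fn": "arm_command", "kwargs": {"series": [[[15, 30, -25], 0.0], [[35, 70, -40], 0], [[58, 110, -40], 0], [[81, 153, -40], 0], [[81, 153, -40], 0]], "grip": -1}}

```text
time_s: 7.8
tool_pos: [0.6781, -0.0503, 0.1797]
tool_rot: [-179.9, -0.1, 80.4]
force: [-0.3, 1.4, -1.1]
grip_width: 0.0828
grasp_force: 0.0
```

>>> {"fn": "arm_command", "kwargs": {"series": [[[0, 0, 0], 0], [[0, 0, 0], 0], [[0, 0, 0], 0], [[0, 0, 0], 0], [[0, 0, 0], 0]]}}

```text
time_s: 8.3
tool_pos: [0.6741, -0.0557, 0.1845]
tool_rot: [179.9, -0.0, 80.0]
force: [0.1, 0.9, 0.0]
grip_width: 0.0868
grasp_force: 0.0
```

```bash
cat >> h.py <<'E'
def blobs(P,im,z0,z1,box,dark=True,mn=60):
    i=im.astype(int); m=(P[...,2]>z0)&(P[...,2]<z1)&(P[...,0]>box[0])&(P[...,0]<box[1])&(P[...,1]>box[2])&(P[...,1]<box[3])
    if dark: m&=(i[...,2]>1.35*i[...,0])&(i.max(2)<140)
    n,l,st,ce=cv2.connectedComponentsWithStats(m.astype(np.uint8))
    for k in range(1,n):
        if st[k,4]>mn: s=P[l==k]; r=cv2.minAreaRect((s[:,:2]*1000).astype(np.float32)); print(st[k].tolist(),"c",np.round(r[0],1),np.round(r[1],1),round(r[2],1),"z",s[:,2].mean().round(4))
E
python3 - <<'E'
from h import *
im,d,K,T,c=cam("wrist"); cv2.imwrite("pics/w4.png",im)
o=env.get_obs(); print(o["tool_pos"].round(4),o["tool_rot"].round(2),o["time_s"])
P=cloud(d,K,T)
print("s2 cleats"); blobs(P,im,.0235,.034,(.62,.74,-.1,.12))
print("s1 placed"); blobs(P,im,.087,.098,(.38,.62,-.2,0))
im,d,K,T,c=cam("side");P=cloud(d,K,T); print("side s1 placed"); blobs(P,im,.080,.098,(.38,.62,-.2,0))
E
```

```text
[ 0.6742 -0.0556  0.1844] [179.94  -0.    80.  ] 8.35
s2 cleats
[286, 57, 33, 21, 674] c [685.3  67.5] [13.8 23.7] 79.5 z 0.027
[355, 61, 23, 20, 186] c [732.2  56.9] [17.5  5.9] 18.2 z 0.0249
[287, 139, 31, 34, 1043] c [673.4   4.7] [25.7 23.9] 80.0 z 0.0271
[288, 225, 29, 17, 475] c [661.6 -57.6] [14.3 23.7] 79.9 z 0.027
s1 placed
side s1 placed
[298, 273, 70, 20, 597] c [ 509.4 -110.4] [ 31.3 140.5] 79.8 z 0.0857
```

>>> {"fn": "arm_command", "kwargs": {"series": [[[25, -5, 30], -0.012], [[50, -9, 70], -0.012], [[59.5, -11.2, 110], -0.012], [[59.5, -11.2, 130], -0.012], [[59.5, -11.2, 145], -0.012]]}}

```text
time_s: 8.9
tool_pos: [0.6726, 0.0059, 0.0364]
tool_rot: [-179.9, 0.0, 80.8]
force: [0.3, -0.4, -0.1]
grip_width: 0.0873
grasp_force: 0.0
```

>>> {"fn": "arm_command", "kwargs": {"series": [[[0, 0, 8], 0], [[0, 0, 16], 0], [[0, 0, 22], 0], [[0, 0, 27], 0], [[0, 0, 27], 0]]}}

```text
time_s: 9.4
tool_pos: [0.6737, 0.0052, 0.0114]
tool_rot: [-180.0, 0.0, 80.7]
force: [-0.3, 0.7, 0.4]
grip_width: 0.0871
grasp_force: 0.0
```

>>> {"fn": "arm_command", "kwargs": {"series": [[[0, 0, 0], 0], [[0, 0, 0], 0], [[0, 0, 0], 0], [[0, 0, 0], 0], [[0, 0, 0], 0]], "grip": 1}}

```text
time_s: 9.9
tool_pos: [0.6739, 0.0054, 0.0117]
tool_rot: [180.0, 0.0, 80.7]
force: [0.7, -0.6, 0.7]
grip_width: 0.0553
grasp_force: 0.0
```

>>> {"fn": "arm_command", "kwargs": {"series": [[[0, 0, 0], 0], [[0, 0, 0], 0], [[0, 0, 0], 0], [[0, 0, 0], 0], [[0, 0, 0], 0]]}}

```text
time_s: 10.4
tool_pos: [0.6738, 0.0054, 0.0116]
tool_rot: [180.0, 0.0, 80.7]
force: [0.8, -0.2, -0.2]
grip_width: 0.0239
grasp_force: 20.0
```

>>> {"fn": "arm_command", "kwargs": {"series": [[[0, 0, -20], 0], [[0, 0, -60], 0], [[-4, -10, -105], 0.1], [[-12, -35, -120], 0.24], [[-22, -65, -120], 0.38]]}}

```text
time_s: 10.9
tool_pos: [0.6084, -0.0056, 0.1355]
tool_rot: [179.6, -0.3, 58.6]
force: [1.0, -0.4, -0.9]
grip_width: 0.0238
grasp_force: 20.0
```

```bash
python3 - <<'E'
from h import *
o=env.get_obs(); print(o["tool_pos"].round(4),o["tool_rot"].round(2),o["time_s"])
y=np.radians(80.7-np.degrees(.38)); tx=np.array([np.cos(y),np.sin(y)]); ty=np.array([np.sin(y),-np.cos(y)])
y0=np.radians(80.7); p=np.array([673.8,5.4])-22*np.array([np.cos(y0),np.sin(y0)])-65*np.array([np.sin(y0),-np.cos(y0)])
D=np.array([525.8,-20])-p; print(D@tx,D@ty)
E
```

```text
[ 0.6084 -0.0056  0.1355] [179.65  -0.25  58.64] 10.9
-53.60091921999355 -61.45192641981792
```

>>> {"fn": "arm_command", "kwargs": {"series": [[[-12, -14, 0], 0.14], [[-25, -28, 0], 0.28], [[-38, -42, 0], 0.42], [[-48, -54, 0], 0.56], [[-53.6, -61.5, 0], 0.7]]}}

```text
time_s: 11.4
tool_pos: [0.5244, -0.0204, 0.1316]
tool_rot: [-180.0, 0.0, 18.5]
force: [-0.1, -0.7, -0.2]
grip_width: 0.0239
grasp_force: 20.0
```

>>> {"fn": "arm_command", "kwargs": {"series": [[[0, 0, 0], 0.13], [[0, 0, 0], 0.26], [[0, 0, 0], 0.39], [[0, 0, 0], 0.502], [[0, 0, 0], 0.502]]}}

```text
time_s: 11.9
tool_pos: [0.5256, -0.0201, 0.1316]
tool_rot: [180.0, -0.0, -9.9]
force: [0.3, 1.2, -0.3]
grip_width: 0.0235
grasp_force: 20.0
```

>>> {"fn": "arm_command", "kwargs": {"series": [[[0, 0, 0], 0], [[0, 0, 0], 0], [[0, 0, 0], 0], [[0, 0, 0], 0], [[0, 0, 0], 0]]}}

```text
time_s: 12.4
tool_pos: [0.5258, -0.0201, 0.1316]
tool_rot: [180.0, -0.0, -9.9]
force: [-0.3, -0.1, -0.1]
grip_width: 0.0238
grasp_force: 20.0
```

```bash
python3 - <<'E'
from h import *
im,d,K,T,c=cam("wrist"); cv2.imwrite("pics/w5.png",im)
o=env.get_obs(); print(o["tool_pos"].round(4),o["tool_rot"].round(2),o["time_s"])
P=cloud(d,K,T)
print("held"); blobs(P,im,.12,.16,(.40,.64,-.06,.05))
print("s1"); blobs(P,im,.087,.098,(.40,.64,-.2,-.06))
print("wheels"); blobs(P,im,.06,.08,(.40,.64,-.2,.05),False,200)
E
```

```text
[ 0.5258 -0.0201  0.1316] [180.    -0.    -9.91] 12.45
held
[280, 158, 83, 191, 11662] c [557.8 -27.3] [37.1 74.6] 79.6 z 0.1423
[290, 384, 53, 37, 1922] c [489.  -12.6] [24.3 21.9] 81.3 z 0.1391
s1
[471, 150, 54, 29, 1448] c [ 573.6 -119.2] [24.8 13.7] 79.9 z 0.0909
[456, 259, 51, 47, 2090] c [ 510.6 -108.1] [24.7 26.6] 79.1 z 0.0907
wheels
[443, 148, 61, 167, 1387] c [ 532.6 -102.2] [ 21.4 105.4] 69.9 z 0.0723
```

View pics/w5.png

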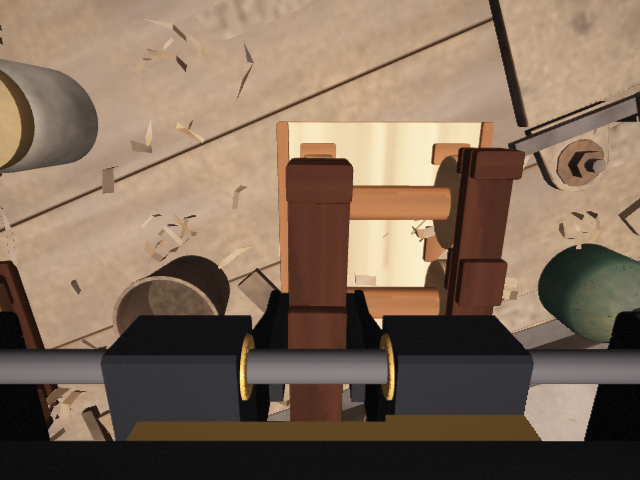

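The image shows stick 1 seated (right, 480,225) and stick 2 held along the left wheels. I check its lengthwise offset from the far-end cleat.

```bash
python3 - <<'E'
from h import *
im,d,K,T,c=cam("wrist"); P=cloud(d,K,T)
a=np.radians(-9.95); tx=np.array([np.cos(a),np.sin(a)]); ty=np.array([-np.sin(a),np.cos(a)])
i=im.astype(int); m=(P[...,2]>.1445)&(P[...,2]<.152)&(i[...,2]>1.35*i[...,0])&(i.max(2)<140); m[320:]=0
q=(P[m][:,:2]*1000-[518.0,-64.3]); X=q@tx;Y=q@ty
print(len(q),"zmed",np.median(P[m][:,2]),np.percentile(X,[.5,99.5]),np.percentile(Y,[1,99]),cv2.minAreaRect(q.astype(np.float32)))
e=X>50; print(e.sum(),np.percentile(X[e],[1,99]),np.percentile(Y[e],[1,99])) if e.any() else 0
mid=(abs(X)<30); print(mid.sum(),np.percentile(X[mid],[1,99])) if mid.any() else 0
E
```

```text
3166 zmed 0.14707217606648054 [ 9.10159637 69.87203859] [32.92553096 56.45419073] ((46.672386169433594, 37.89975357055664), (43.79834747314453, 61.40748596191406), 80.15695190429688)
2584 [56.33875025 69.84058826] [33.02850995 56.21620576]
582 [ 8.91392615 12.49588209]
```

>>> {"fn": "arm_command", "kwargs": {"series": [[[0.7, -0.3, 12], 0], [[0.7, -0.3, 25], 0], [[0.7, -0.3, 36], 0], [[0.7, -0.3, 45], 0], [[0.7, -0.3, 50], 0]]}}

```text
time_s: 13.0
tool_pos: [0.5256, -0.0199, 0.0799]
tool_rot: [180.0, 0.1, -9.9]
force: [-0.3, 0.2, -0.8]
grip_width: 0.0237
grasp_force: 20.0
```

>>> {"fn": "arm_command", "kwargs": {"series": [[[0, 0, 3], 0], [[0, 0, 5], 0], [[0, 0, 6], 0], [[0, 0, 6], 0], [[0, 0, 6], 0]]}}

```text
time_s: 13.5
tool_pos: [0.5268, -0.0199, 0.0759]
tool_rot: [-180.0, -0.0, -9.9]
force: [-0.1, 0.3, -0.7]
grip_width: 0.0242
grasp_force: 20.0
```

>>> {"fn": "arm_command", "kwargs": {"series": [[[0, 0, 0], 0], [[0, 0, 0], 0], [[0, 0, 0], 0], [[0, 0, -15], 0], [[0, 0, -50], 0]], "grip": -0.38}}

```text
time_s: 14.0
tool_pos: [0.5239, -0.0199, 0.1233]
tool_rot: [179.9, 0.4, -9.9]
force: [0.8, 0.6, 0.2]
grip_width: 0.0553
grasp_force: 0.0
```

>>> {"fn": "arm_command", "kwargs": {"series": [[[0, 0, -40], 0], [[-20, -40, -60], -0.02], [[-42, -82, -80], -0.04], [[-64, -125, -90], -0.06], [[-85, -167, -100], -0.086]]}}

```text
time_s: 14.5
tool_pos: [0.471, 0.161, 0.2268]
tool_rot: [-179.9, -0.1, -5.0]
force: [0.9, -0.1, 0.3]
grip_width: 0.0601
grasp_force: 0.0
```

```bash
python3 - <<'E'
from h import *
for nm in ["scene","side"]:
    z=np.load(nm+"0.npz"); Q=cloud(z["d"],z["K"],z["T"]).reshape(-1,3); Q=Q[np.isfinite(Q[:,0])&(Q[:,2]>.10)&(Q[:,2]<.55)&(Q[:,0]>.5)&(Q[:,0]<.85)&(Q[:,1]<.35)&(Q[:,1]>.11)]
    for a in np.arange(.1,.55,.05):
        s=Q[(Q[:,2]>=a)&(Q[:,2]<a+.05)]
        if len(s): print(nm,round(a,2),len(s),s.min(0).round(2),s.max(0).round(2))
E
```

```text
scene 0.1 718 [0.52 0.15 0.1 ] [0.73 0.35 0.15]
scene 0.15 247 [0.63 0.14 0.15] [0.72 0.3  0.2 ]
scene 0.2 318 [0.64 0.14 0.2 ] [0.73 0.3  0.25]
scene 0.25 261 [0.64 0.13 0.25] [0.73 0.3  0.3 ]
scene 0.3 266 [0.65 0.12 0.3 ] [0.72 0.28 0.35]
scene 0.35 536 [0.65 0.11 0.35] [0.78 0.29 0.4 ]
scene 0.4 758 [0.66 0.11 0.4 ] [0.79 0.28 0.45]
side 0.1 541 [0.52 0.14 0.1 ] [0.73 0.35 0.15]
side 0.15 216 [0.63 0.14 0.15] [0.74 0.29 0.2 ]
side 0.2 39 [0.64 0.14 0.2 ] [0.74 0.29 0.25]
side 0.25 157 [0.68 0.26 0.25] [0.71 0.29 0.3 ]
side 0.3 141 [0.65 0.13 0.3 ] [0.72 0.28 0.35]
side 0.35 478 [0.65 0.11 0.35] [0.79 0.29 0.4 ]
side 0.4 251 [0.7  0.11 0.4 ] [0.8  0.27 0.44]
```

>>> {"fn": "arm_command", "kwargs": {"series": [[[-10, -30, 0], 0], [[-20, -60, 0], 0], [[-29, -89, 0], 0], [[-29, -89, 0], 0], [[-29, -89, 0], 0]]}}

```text
time_s: 15.0
tool_pos: [0.4502, 0.2508, 0.2255]
tool_rot: [180.0, -0.0, -4.9]
force: [-0.1, 0.3, -0.7]
grip_width: 0.0599
grasp_force: 0.0
```

```bash
python3 - <<'E'
from h import *
im,d,K,T,c=cam("wrist"); cv2.imwrite("pics/w6.png",im); np.savez("w6.npz",im=im,d=d,K=K,T=T)
o=env.get_obs(); print(o["tool_pos"].round(4),o["tool_rot"].round(2),o["time_s"])
P=cloud(d,K,T)
blobs(P,im,.094,.16,(.38,.60,.15,.55),False,150)
# axle of pair 1: bare-axle points
m=(P[...,2]>.080)&(P[...,2]<.094)&(P[...,0]>.43)&(P[...,0]<.56)&(P[...,1]>.2)&(P[...,1]<.28); blobs(P,im,.080,.094,(.43,.56,.2,.28),False,60)
E
```

```text
[0.4506 0.2497 0.2255] [ 1.7995e+02 -1.0000e-02 -5.0200e+00] 15.05
[0, 103, 279, 176, 25227] c [495.5 374.1] [193.2 123.7] 85.1 z 0.1126
[282, 112, 73, 30, 1954] c [531.2 243.3] [50.8 19.4] 85.1 z 0.1037
[285, 238, 67, 28, 1642] c [441.2 251.1] [51.1 18.3] 85.4 z 0.1033
[295, 105, 46, 10, 290] c [542.8 242.6] [32.8  6.4] 85.1 z 0.0878
[274, 114, 16, 27, 197] c [533.1 269.3] [10.  18.1] 85.1 z 0.0894
[353, 115, 6, 26, 108] c [528.1 216.3] [ 4.8 17.3] 86.7 z 0.0899
[281, 142, 74, 118, 2997] c [476.5 248.2] [58.8 88.5] 85.3 z 0.087
```

View pics/w6.png

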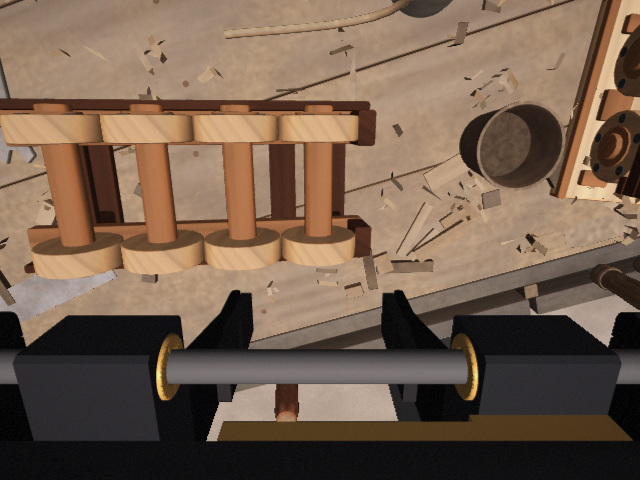

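The track view shows the four pairs. The stop pair's wheels are at (319,127) and (319,252), giving an axle middle of (486.2, 247.2) mm and an axle angle of -4.95°. I go down on it.

>>> {"fn": "arm_command", "kwargs": {"series": [[[18, 0, 20], 0], [[35.7, -0.6, 45], 0], [[35.7, -0.6, 80], 0], [[35.7, -0.6, 110], 0], [[35.7, -0.6, 125], 0]], "grip": -0.1}}

```text
time_s: 15.55
tool_pos: [0.4852, 0.2453, 0.0977]
tool_rot: [179.8, 0.2, -5.2]
force: [0.0, 0.3, -0.4]
grip_width: 0.0482
grasp_force: 0.0
```

>>> {"fn": "arm_command", "kwargs": {"series": [[[0, 0, 8], 0], [[0, 0, 16], 0], [[0, 0, 24], 0], [[0, 0, 30], 0], [[0, 0, 30], 0]]}}

```text
time_s: 16.05
tool_pos: [0.4858, 0.2479, 0.0702]
tool_rot: [180.0, 0.0, -5.0]
force: [0.1, 0.0, -0.8]
grip_width: 0.0479
grasp_force: 0.0
```

>>> {"fn": "arm_command", "kwargs": {"series": [[[0, 0, 0], 0], [[0, 0, 0], 0], [[0, 0, 0], 0], [[0, 0, 0], 0], [[0, 0, 0], 0]], "grip": 1, "grip_force": 25}}

```text
time_s: 16.55
tool_pos: [0.4862, 0.2476, 0.0708]
tool_rot: [180.0, -0.0, -5.0]
force: [-1.4, -1.6, 1.5]
grip_width: 0.0208
grasp_force: 25.0
```

>>> {"fn": "arm_command", "kwargs": {"series": [[[0, 0, -12], 0], [[0, 0, -40], 0], [[0, 0, -80], 0], [[0, 5, -115], -0.05], [[3, 35, -120], -0.18]]}}

```text
time_s: 17.05
tool_pos: [0.4878, 0.218, 0.1966]
tool_rot: [-179.7, -0.5, 5.9]
force: [0.7, -0.1, -1.4]
grip_width: 0.0213
grasp_force: 25.0
```

```bash
cat >> h.py <<'E'
def go(px,py,yaw,tx,ty,tyaw):
    a=np.radians(yaw); D=np.array([tx-px,ty-py]); print("shift",(D@[np.cos(a),np.sin(a)]).round(1),(D@[np.sin(a),-np.cos(a)]).round(1),"turn",np.radians(yaw-tyaw).round(4))
E
python3 - <<'E'
from h import *
o=env.get_obs(); print(o["tool_pos"].round(4),o["tool_rot"].round(2))
a=np.radians(-5.0); p=np.array([486.2,247.4])+3*np.array([np.cos(a),np.sin(a)])+35*np.array([np.sin(a),-np.cos(a)]); yaw=-5+np.degrees(.18); print(p,yaw)
go(*p,yaw,483.5,-58.3,80.05)
E
```

```text
[0.4878 0.218  0.1966] [-179.67   -0.53    5.89]
[486.1381331  212.27171834] 5.313240312354818
shift -27.7 269.2 turn -1.3044
```

>>> {"fn": "arm_command", "kwargs": {"series": [[[-3, 30, 0], -0.13], [[-6, 62, 0], -0.26], [[-9, 95, 0], -0.39], [[-12, 128, 0], -0.52], [[-16, 160, 0], -0.65]]}}

```text
time_s: 17.55
tool_pos: [0.4849, 0.0508, 0.1915]
tool_rot: [180.0, -0.1, 42.9]
force: [0.3, 0.6, -0.9]
grip_width: 0.0212
grasp_force: 25.0
```

```bash
python3 - <<'E'
from h import *
o=env.get_obs(); print(o["tool_pos"].round(4),o["tool_rot"].round(2))
y0=5.3132;a=np.radians(y0); p=np.array([486.138,212.272])-16*np.array([np.cos(a),np.sin(a)])+160*np.array([np.sin(a),-np.cos(a)]); yaw=y0+np.degrees(.65); print(p,yaw)
go(*p,yaw,483.5,-58.3,80.05)
E
```

```text
[0.4849 0.0508 0.1915] [ 1.7997e+02 -7.0000e-02  4.2870e+01]
[485.0227431   51.47785769] 42.555456683503515
shift -75.4 79.8 turn -0.6544
```

>>> {"fn": "arm_command", "kwargs": {"series": [[[-15, 16, 0], -0.131], [[-30, 32, 0], -0.262], [[-45, 48, 5], -0.393], [[-60, 64, 12], -0.524], [[-75.4, 79.8, 20], -0.6544]]}}

```text
time_s: 18.05
tool_pos: [0.4836, -0.0584, 0.1714]
tool_rot: [179.9, -0.0, 80.4]
force: [0.4, 1.1, -0.1]
grip_width: 0.0207
grasp_force: 25.0
```

>>> {"fn": "arm_command", "kwargs": {"series": [[[0, 0, 0], 0], [[0, 0, 0], 0], [[0, 0, 0], 0], [[0, 0, 0], 0], [[0, 0, 0], 0]]}}

```text
time_s: 18.55
tool_pos: [0.4835, -0.0569, 0.1709]
tool_rot: [180.0, -0.0, 80.1]
force: [-0.3, -0.3, -1.5]
grip_width: 0.0213
grasp_force: 25.0
```

```bash
python3 - <<'E'
from h import *
im,d,K,T,c=cam("wrist"); cv2.imwrite("pics/w7.png",im); np.savez("w7.npz",im=im,d=d,K=K,T=T)
o=env.get_obs(); print(o["tool_pos"].round(4),o["tool_rot"].round(2),o["time_s"])
P=cloud(d,K,T)
a=np.radians(-9.95); tx=np.array([np.cos(a),np.sin(a),0]); ty=np.array([-np.sin(a),np.cos(a),0]); O=np.array([.518,-.0643,0])
Q=np.stack([(P-O)@tx,(P-O)@ty,P[...,2]],-1)
print("tray frame; stick cleats"); blobs(Q,im,.087,.098,(-.09,.09,-.09,.09))
print("held wheels"); blobs(Q,im,.19,.22,(-.1,.1,-.09,.09),False)
E
```

```text
[ 0.4835 -0.057   0.1708] [ 1.7998e+02 -1.0000e-02  8.0100e+01] 18.6
tray frame; stick cleats
[258, 169, 23, 31, 649] c [-63.9  50. ] [18.3 13.4] 89.0 z 0.091
[353, 171, 44, 38, 1260] c [-0.2 46.8] [22.3 26.1] 88.8 z 0.0911
[464, 173, 30, 40, 966] c [63.6 44.6] [23.8 14.8] 89.2 z 0.091
[364, 306, 24, 22, 247] c [  6.3 -36.5] [13.3 16.8] 33.2 z 0.0906
[452, 306, 23, 9, 177] c [ 63.1 -34.7] [14.   5.7] 5.9 z 0.0904
held wheels
[239, 207, 154, 73, 9326] c [-35.6  43.5] [27.5 54.9] 89.3 z 0.2026
[257, 319, 32, 30, 809] c [-50.6  11.4] [ 5.4 13.4] 60.9 z 0.2
[345, 319, 32, 30, 809] c [-20.4  11.3] [13.8  5.8] 31.7 z 0.2001
[268, 384, 21, 36, 379] c [-48.5  -2.1] [16.1  5.1] 89.9 z 0.2125
[345, 384, 20, 33, 374] c [-22.4  -2.2] [14.5  4.9] 89.7 z 0.2124
```

View pics/w7.png

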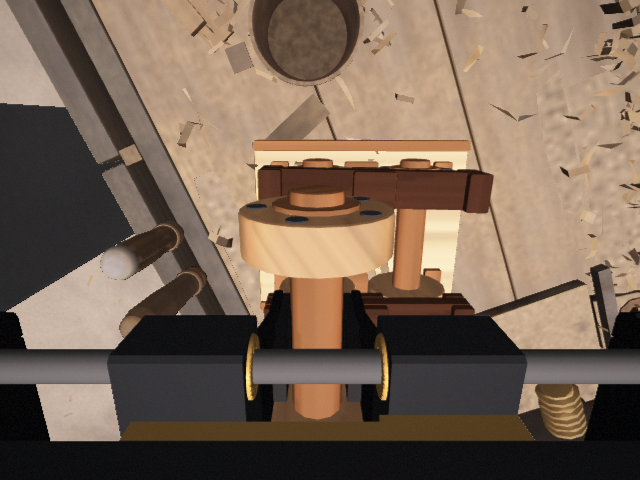

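The held pair hangs over the near pockets. Both sticks look seated, with the left stick's cleats at (269,184), (375,190) and (479,193). I check the pair's position along its axle.

```bash
python3 - <<'E'
from h import *
z=np.load("w7.npz"); P=cloud(z["d"],z["K"],z["T"])
a=np.radians(-9.95); tx=np.array([np.cos(a),np.sin(a),0]); ty=np.array([-np.sin(a),np.cos(a),0]); O=np.array([.518,-.0643,0])
Q=np.stack([(P-O)@tx,(P-O)@ty,P[...,2]],-1)*1000
for z0,z1 in [(150,170),(170,180),(180,190),(190,197),(197,203),(203,212)]:
    q=Q[(Q[...,2]>z0)&(Q[...,2]<z1)&(abs(Q[...,0]+35)<33)&(Q[...,1]>15)&(Q[...,1]<80)]
    print(z0,len(q),np.percentile(q[:,1],[1,50,99]).round(1),np.percentile(q[:,0],[1,99]).round(1)) if len(q) else 0
E
```

```text
150 215 [54.6 54.9 57. ] [-60.5  -9.5]
170 623 [16.8 56.7 62.1] [-63.8  -7.5]
180 3582 [15.3 47.7 61.9] [-63.5  -7.3]
190 1802 [22.8 54.8 57.1] [-62.6  -8.6]
197 2160 [37.7 49.3 55.6] [-58.7 -12.6]
203 5404 [37.6 47.  55. ] [-52.1 -19.1]
```

>>> {"fn": "arm_command", "kwargs": {"series": [[[-1.2, 0.5, 12], 0], [[-1.2, 0.5, 26], 0], [[-1.2, 0.5, 40], 0], [[-1.2, 0.5, 52], 0], [[-1.2, 0.5, 58], 0]]}}

```text
time_s: 19.1
tool_pos: [0.4823, -0.059, 0.1104]
tool_rot: [-179.8, 0.0, 80.0]
force: [0.6, 0.0, -0.4]
grip_width: 0.0211
grasp_force: 25.0
```

>>> {"fn": "arm_command", "kwargs": {"series": [[[0, 0, 3], 0], [[0, 0, 5], 0], [[0, 0, 6.5], 0], [[0, 0, 6.5], 0], [[0, 0, 6.5], 0]]}}

```text
time_s: 19.6
tool_pos: [0.4839, -0.059, 0.1065]
tool_rot: [180.0, -0.0, 80.1]
force: [0.2, -0.6, -0.5]
grip_width: 0.0213
grasp_force: 25.0
```

>>> {"fn": "arm_command", "kwargs": {"series": [[[0, 0, 0.5], 0], [[0, 0, 1], 0], [[0, 0, 1.5], 0], [[0, 0, 1.5], 0], [[0, 0, 1.5], 0]]}}

```text
time_s: 20.1
tool_pos: [0.4846, -0.0591, 0.1056]
tool_rot: [179.9, -0.0, 80.1]
force: [0.4, 0.2, 6.1]
grip_width: 0.0213
grasp_force: 25.0
```

>>> {"fn": "arm_command", "kwargs": {"series": [[[0, 0, 0], 0], [[0, 0, 0], 0], [[0, 0, 0], 0], [[0, 0, -12], 0], [[0, 0, -45], 0]], "grip": -0.1}}

```text
time_s: 20.6
tool_pos: [0.481, -0.0589, 0.1477]
tool_rot: [-179.6, 0.1, 80.1]
force: [1.4, 0.0, 0.7]
grip_width: 0.0463
grasp_force: 0.0
```

>>> {"fn": "arm_command", "kwargs": {"series": [[[0, 0, -45], 0], [[15, 0, -70], 0.1], [[40, 0, -75], 0.24], [[70, 0, -75], 0.38], [[100, 0, -75], 0.52]]}}

```text
time_s: 21.1
tool_pos: [0.5012, 0.0403, 0.226]
tool_rot: [179.9, -0.1, 49.9]
force: [1.4, -0.6, -0.2]
grip_width: 0.0482
grasp_force: 0.0
```

```bash
python3 - <<'E'
from h import *
o=env.get_obs(); print(o["tool_pos"].round(4),o["tool_rot"].round(2))
a=np.radians(80.1); p=np.array([484.,-59.])+100*np.array([np.cos(a),np.sin(a)]); yaw=80.1-np.degrees(.52); print(p,yaw)
go(*p,yaw,450.6,249.7,-4.95)
im,d,K,T,c=cam("side"); P=cloud(d,K,T)
t=np.radians(-9.95); tx=np.array([np.cos(t),np.sin(t),0]); ty=np.array([-np.sin(t),np.cos(t),0]); O=np.array([.518,-.0643,0])
Q=np.stack([(P-O)@tx,(P-O)@ty,P[...,2]],-1)
print("placed wheels, tray frame"); blobs(Q,im,.128,.15,(-.1,.1,-.09,.09),False)
E
```

```text
[0.5012 0.0403 0.226 ] [ 1.7993e+02 -8.0000e-02  4.9880e+01]
[501.19291003  39.51093262] 50.30619465319718
shift 129.4 -173.2 turn 0.9644
placed wheels, tray frame
[295, 238, 25, 12, 195] c [-33.8  40.2] [50.2 24.7] 0.8 z 0.1362
[303, 258, 27, 12, 228] c [-34.2 -49.2] [50.6 24.2] 4.0 z 0.1363
```

Seated at tray x of about -34. Back to the track.

>>> {"fn": "arm_command", "kwargs": {"series": [[[18, -24, 0], 0.14], [[36, -48, 0], 0.28], [[54, -72, 0], 0.42], [[73, -98, 0], 0.56], [[93, -124, 0], 0.7]]}}

```text
time_s: 21.65
tool_pos: [0.4645, 0.1911, 0.2253]
tool_rot: [180.0, -0.0, 9.8]
force: [1.1, -0.2, -0.6]
grip_width: 0.0478
grasp_force: 0.0
```

```bash
python3 - <<'E'
from h import *
y0=50.306;a=np.radians(y0); p=np.array([501.193,39.511])+93*np.array([np.cos(a),np.sin(a)])-124*np.array([np.sin(a),-np.cos(a)]); yaw=y0-np.degrees(.7); print(p,yaw)
go(*p,yaw,450.6,249.7,-4.95)
E
```

```text
[465.17707471 190.26859724] 10.198954340842377
shift -3.8 -61.1 turn 0.2644
```

>>> {"fn": "arm_command", "kwargs": {"series": [[[-1, -20, 0], 0.13], [[-2, -40, 0], 0.264], [[-3.8, -61, 0], 0.264], [[-3.8, -61, 0], 0.264], [[-3.8, -61, 0], 0.264]]}}

```text
time_s: 22.15
tool_pos: [0.4505, 0.2492, 0.2249]
tool_rot: [180.0, -0.0, -4.9]
force: [0.5, -1.1, 0.1]
grip_width: 0.0476
grasp_force: 0.0
```

```bash
python3 - <<'E'
from h import *
im,d,K,T,c=cam("wrist")
o=env.get_obs(); print(o["tool_pos"].round(4),o["tool_rot"].round(2),o["time_s"])
P=cloud(d,K,T)
blobs(P,im,.094,.107,(.38,.60,.15,.28),False,150)
a=o["tool_rot"][2]; go(*(o["tool_pos"][:2]*1000),a,486.2,247.2,-4.95)
E
```

```text
[0.4509 0.2485 0.2248] [ 1.7995e+02 -3.0000e-02 -5.0000e+00] 22.2
[280, 115, 35, 29, 673] c [531.4 256.4] [24.2 18.3] 83.8 z 0.1024
[316, 114, 37, 30, 726] c [529.5 230.5] [25.3 19. ] 85.0 z 0.1026
[260, 116, 13, 27, 278] c [532.9 277. ] [ 6.8 17.4] 86.9 z 0.1008
[283, 239, 66, 28, 1264] c [440.9 251.4] [50.4 18.2] 85.3 z 0.102
shift 35.3 -1.8 turn -0.0008
```

>>> {"fn": "arm_command", "kwargs": {"series": [[[18, -1, 20], 0], [[35, -1.5, 45], 0], [[35, -1.5, 80], 0], [[35, -1.5, 110], 0], [[35, -1.5, 125], 0]]}}

```text
time_s: 22.7
tool_pos: [0.4846, 0.2455, 0.0969]
tool_rot: [179.8, 0.2, -5.1]
force: [0.2, -0.3, 0.2]
grip_width: 0.0483
grasp_force: 0.0
```

>>> {"fn": "arm_command", "kwargs": {"series": [[[0, 0, 8], 0], [[0, 0, 16], 0], [[0, 0, 24], 0], [[0, 0, 29], 0], [[0, 0, 29], 0]]}}

```text
time_s: 23.2
tool_pos: [0.4853, 0.248, 0.0704]
tool_rot: [180.0, 0.0, -5.0]
force: [-0.6, -0.1, -0.5]
grip_width: 0.0481
grasp_force: 0.0
```

>>> {"fn": "arm_command", "kwargs": {"series": [[[0, 0, 0], 0], [[0, 0, 0], 0], [[0, 0, 0], 0], [[0, 0, 0], 0], [[0, 0, 0], 0]], "grip": 1}}

```text
time_s: 23.7
tool_pos: [0.4856, 0.2478, 0.0708]
tool_rot: [180.0, -0.0, -5.0]
force: [0.7, -1.0, 1.9]
grip_width: 0.0212
grasp_force: 25.0
```

```bash
python3 - <<'E'
from h import *
o=env.get_obs(); print(o["tool_pos"].round(4),o["tool_rot"].round(2))
a=np.radians(-5.0); p=o["tool_pos"][:2]*1000+3*np.array([np.cos(a),np.sin(a)])+35*np.array([np.sin(a),-np.cos(a)]); yaw=-5+np.degrees(.18)
go(*p,yaw,552.5,-70.4,80.05)
a=np.radians(yaw); p=p+2*np.array([np.cos(a),np.sin(a)])+160*np.array([np.sin(a),-np.cos(a)]); yaw+=np.degrees(.65)
go(*p,yaw,552.5,-70.4,80.05)
E
```

```text
[0.4856 0.2478 0.0708] [ 1.7998e+02 -2.0000e-02 -4.9800e+00]
shift 40.4 288.1 turn -1.3044
shift -46.9 125.2 turn -0.6544
```

>>> {"fn": "arm_command", "kwargs": {"series": [[[0, 0, -12], 0], [[0, 0, -40], 0], [[0, 0, -80], 0], [[0, 5, -115], -0.05], [[3, 35, -125], -0.18]]}}

```text
time_s: 24.2
tool_pos: [0.4867, 0.2179, 0.201]
tool_rot: [-179.7, -0.4, 5.9]
force: [0.2, 0.6, -1.2]
grip_width: 0.021
grasp_force: 25.0
```

>>> {"fn": "arm_command", "kwargs": {"series": [[[0, 30, 0], -0.13], [[0, 62, 0], -0.26], [[1, 95, 0], -0.39], [[2, 128, 0], -0.52], [[2, 160, 0], -0.65]]}}

```text
time_s: 24.7
tool_pos: [0.5024, 0.0526, 0.1964]
tool_rot: [180.0, -0.1, 42.9]
force: [1.8, 0.1, -1.6]
grip_width: 0.021
grasp_force: 25.0
```

>>> {"fn": "arm_command", "kwargs": {"series": [[[-10, 25, 0], -0.131], [[-20, 50, 0], -0.262], [[-30, 75, 0], -0.393], [[-40, 100, 4], -0.524], [[-46.9, 125.2, 10], -0.6544]]}}

```text
time_s: 25.2
tool_pos: [0.553, -0.0712, 0.1867]
tool_rot: [179.9, -0.0, 80.4]
force: [-0.7, 0.7, -1.5]
grip_width: 0.0212
grasp_force: 25.0
```

>>> {"fn": "arm_command", "kwargs": {"series": [[[0, 0, 10], 0], [[0, 0, 10], 0], [[0, 0, 10], 0], [[0, 0, 10], 0], [[0, 0, 10], 0]]}}

```text
time_s: 25.7
tool_pos: [0.5526, -0.069, 0.1762]
tool_rot: [179.9, -0.0, 80.1]
force: [0.1, 0.4, -1.5]
grip_width: 0.0212
grasp_force: 25.0
```

```bash
python3 - <<'E'
from h import *
im,d,K,T,c=cam("wrist"); cv2.imwrite("pics/w8.png",im)
o=env.get_obs(); print(o["tool_pos"].round(4),o["tool_rot"].round(2),o["time_s"])
P=cloud(d,K,T)
a=np.radians(-9.95); tx=np.array([np.cos(a),np.sin(a),0]); ty=np.array([-np.sin(a),np.cos(a),0]); O=np.array([.518,-.0643,0])
Q=np.stack([(P-O)@tx,(P-O)@ty,P[...,2]],-1)*1000
print("TCP tray",(o["tool_pos"]-O)@tx*1000,(o["tool_pos"]-O)@ty*1000)
for z0,z1 in [(180,190),(190,197),(197,203),(203,212)]:
    q=Q[(Q[...,2]>z0)&(Q[...,2]<z1)&(abs(Q[...,0]-35)<33)&(Q[...,1]>15)&(Q[...,1]<80)]
    print(z0,len(q),np.percentile(q[:,1],[1,50,99]).round(1),np.percentile(q[:,0],[1,99]).round(1)) if len(q) else 0
print("placed"); blobs(Q/1000,im,.125,.15,(-.1,0.0,-.09,.09),False)
E
```

```text
[ 0.5527 -0.0693  0.1762] [ 1.7995e+02 -2.0000e-02  8.0130e+01] 25.75
TCP tray 34.986582163637976 1.0980789674740037
180 1241 [15.4 55.4 62.4] [ 5.5 63.2]
190 3146 [15.4 42.  62.2] [ 6.8 63.3]
197 1682 [38.4 55.  57.4] [ 8.2 61. ]
203 4753 [37.9 48.5 55.9] [12.5 56.5]
placed
[136, 183, 104, 45, 3999] c [-33.6  45.1] [20.1 54.4] 89.1 z 0.1374
```

>>> {"fn": "arm_command", "kwargs": {"series": [[[-1.7, 0.4, 14], 0], [[-1.7, 0.4, 30], 0], [[-1.7, 0.4, 45], 0], [[-1.7, 0.4, 58], 0], [[-1.7, 0.4, 64], 0]]}}

```text
time_s: 26.25
tool_pos: [0.5514, -0.0717, 0.1094]
tool_rot: [-179.8, 0.0, 80.1]
force: [-0.2, 0.0, -1.2]
grip_width: 0.0211
grasp_force: 25.0
```

>>> {"fn": "arm_command", "kwargs": {"series": [[[0, 0, 3], 0], [[0, 0, 5], 0], [[0, 0, 6.5], 0], [[0, 0, 7], 0], [[0, 0, 7], 0]]}}

```text
time_s: 26.75
tool_pos: [0.5535, -0.0719, 0.1057]
tool_rot: [179.9, -0.0, 80.1]
force: [0.4, -0.8, 2.3]
grip_width: 0.0212
grasp_force: 25.0
```

Contact at the expected height. I release, lift and check.

>>> {"fn": "arm_command", "kwargs": {"series": [[[0, 0, 0], 0], [[0, 0, 0], 0], [[0, 0, 0], 0], [[0, 0, -12], 0], [[0, 0, -45], 0]], "grip": -0.1}}

```text
time_s: 27.25
tool_pos: [0.5501, -0.0715, 0.1475]
tool_rot: [-179.6, 0.1, 80.1]
force: [0.5, 0.6, 0.1]
grip_width: 0.0462
grasp_force: 0.0
```

>>> {"fn": "arm_command", "kwargs": {"series": [[[0, 0, -40], 0], [[-30, 0, -80], 0], [[-70, 0, -120], 0], [[-110, 0, -130], 0], [[-130, 0, -130], 0]]}}

```text
time_s: 27.75
tool_pos: [0.53, -0.2054, 0.2843]
tool_rot: [179.6, 0.2, 79.8]
force: [-0.7, -0.3, -0.4]
grip_width: 0.0477
grasp_force: 0.0
```

>>> {"fn": "arm_command", "kwargs": {"series": [[[0, 0, 0], 0], [[0, 0, 0], 0], [[0, 0, 0], 0], [[0, 0, 0], 0], [[0, 0, 0], 0]]}}

```text
time_s: 28.25
tool_pos: [0.5304, -0.1986, 0.2793]
tool_rot: [-180.0, -0.0, 80.2]
force: [0.4, 0.1, 0.3]
grip_width: 0.0478
grasp_force: 0.0
```

```bash
python3 - <<'E'
from h import *
im,d,K,T,c=cam("wrist"); P=cloud(d,K,T)
a=np.radians(-9.95); tx=np.array([np.cos(a),np.sin(a),0]); ty=np.array([-np.sin(a),np.cos(a),0]); O=np.array([.518,-.0643,0])
Q=np.stack([(P-O)@tx,(P-O)@ty,P[...,2]],-1)
print("upper"); blobs(Q,im,.130,.15,(-.1,.1,-.09,.09),False)
print("cleats"); blobs(Q,im,.087,.098,(-.1,.1,-.09,.09))
s,d2,K2,T2,_=cam("scene"); P2=cloud(d2,K2,T2); print("track"); blobs(P2,s,.098,.16,(.38,.6,.15,.55),False,100)
cv2.imwrite("pics/fin.png",np.hstack([cv2.resize(im,(400,300)),s[150:450,130:530]]))
E
```

```text
upper
[191, 110, 68, 28, 1705] c [-32.8 -46.8] [49.7 19.2] 0.1 z 0.139
[285, 111, 67, 28, 1693] c [ 36.4 -47.3] [49.5 19.2] 0.1 z 0.1392
cleats
[238, 0, 66, 18, 454] c [-0.5 39.1] [11.  50.8] 88.2 z 0.0915
[334, 0, 31, 20, 240] c [60.6 38.6] [12.4 23.5] 87.1 z 0.0912
[182, 5, 26, 10, 111] c [-59.4  35.4] [ 5.1 21.7] 74.5 z 0.0912
[191, 106, 18, 5, 61] c [-62.7 -34.1] [14.3  3.2] 3.7 z 0.0907
[261, 107, 31, 30, 449] c [  1.4 -45.2] [23.4 25.2] 89.9 z 0.0911
[344, 107, 17, 30, 188] c [ 65.4 -45. ] [13.3 23.7] 2.5 z 0.091
track
[250, 280, 38, 33, 400] c [526.4 277. ] [110.4  34.2] 85.5 z 0.1073
[305, 294, 17, 15, 150] c [441.6 253.3] [41.8 19.8] 84.8 z 0.105
[286, 307, 23, 21, 275] c [445.8 313.1] [36.5 50.8] 17.0 z 0.109
```

View pics/fin.png

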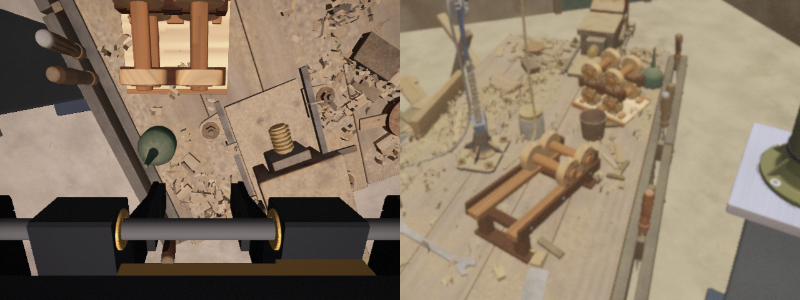

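The final view shows both sticks seated, two upper pairs in the pockets, and two pairs left at the track stop. The pot, jar and can stand where they were.

```bash
python3 -c "
from cell import env
print(env.sign_off())"
```

```text
the job is handed in; nothing more can be done
None
```

The job is done and handed in at about 28 s: both sticks and two wheel pairs are laid on the tray, the last two pairs rest at the track stop, and the bystanders were not touched. The hand-in returned no verdict.

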